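# Drain the burnishing balls from the tumbler, keep the pommel

## Task

The brass pommel in the bench tumbler is polished and the steel burnishing balls must come out. While the barrel still leans at rest, turn its cap until the narrow slot, which lets the balls through but not the pommel, stands squarely over the pour opening; then tip the barrel fully over by its red handle so that all five balls run into the tray below, and swing it back to its leaning rest with the pommel still inside. Leave the oil bottle, the wax pot and the wood block where they are.

Things in the scene. Friction and masses are not known exactly. Their poses are not given: they have to be found in the camera images.
- tumbler: Bench tumbler, bolted to the bench: dark base plate 285 x 150 mm, 16 mm high; two blue cheeks (y = -65 and +65 mm, tops 167 mm high) carry a clear hexagonal barrel. Origin on the bench under the barrel's pivot; -x is its front, to which it pours (facing the robot within 0.25 rad), y along the pivot, to the robot's left, z up.
- tip (a joint): Tilt of the barrel about its pivot. 0 = leaning rest at its stop: barrel axis 35 degrees from vertical towards the front (-x). Grows as the mouth swings on forwards and down; stop at 2.10 rad. The balls run out from about 1.0 on; full tipping (1.9 or more) drains it, and rocking frees a ball held up behind the pommel. Friction (0.3 N m, 2.5 N at the handle) holds it anywhere.
- cap (a joint): Cap angle about the barrel's axis, positive counterclockwise seen from outside. +1.36 rad: narrow slot (19 x 52 mm) square over the pour opening; up to 0.1 rad out still drains. -1.36: wide window (32 x 52 mm) over it, which lets the pommel out. 0: blank plate, closed. Stops at -1.75 and +1.75, no detents; friction 0.06 N m holds it.
- cap_grip (a point): Centre of the cap's black grip bar, 52 mm long, 14 mm wide, top 30 mm above the cap's grey metal face (a disc of 113 mm). The point is on the barrel's axis, 16 mm above the face, 71 mm from the pivot. z points out of the cap along the barrel's axis (35 degrees from vertical at rest), x along the bar, y across it.
- tip_axis (a point): Middle of the barrel's pivot axis, inside the barrel, 150 mm above the bench. The barrel is clear, hexagonal, 84 mm across the flats inside, and reaches 48 mm either way along its axis; a motor 54 mm wide extends to 104 mm behind.
- handle (a point): Middle of the red handle, a round bar 18 mm thick, 66 mm long, that turns freely on its pin. It lies level along the tumbler's y, right of the barrel, 118.5 mm from the middle plane, on an arm of 120 mm from the pivot axis: at rest the arm points up and 20 degrees back (+x); at tip = 2.10 it points forwards (-x), 10 degrees below level. The flat steel arm meets its inner end.
- pour_lip (a point): Tip of the small yellow pour lip, 46 mm wide, fixed to the barrel just outside the cap's rim; it marks the side of the barrel's end where the pour opening is (front side, the lower one at rest).
- tray_in (a point): Middle of the dark catch tray's inner floor, 20 mm above the bench; axes as the tumbler's. Inside 182 mm along x and 96 mm along y, walls 32 mm high above the floor.
- pommel: Round brass pommel, a ball of 24 mm with a bore, 70 g; origin at its centre. In the barrel at the start.
- oil_bottle_mid (a point): Blue oil bottle, 45 mm wide, 120 mm tall, standing; this point is half-way up.
- wax_pot_mid (a point): Low round wax pot with a grey lid and a white and blue band, 69 mm wide, 41 mm tall; this point is half-way up.
- wood_block_mid (a point): Dark wood block, 42 x 110 x 28 mm, lying; this point is at its centre.
- ball_1: Steel burnishing ball, 11 mm, 10 g; origin at its centre. In the barrel at the start.
- ball_2: Steel burnishing ball, 11 mm, 10 g; origin at its centre. In the barrel at the start.
- ball_3: Steel burnishing ball, 11 mm, 10 g; origin at its centre. In the barrel at the start.
- ball_4: Steel burnishing ball, 11 mm, 10 g; origin at its centre. In the barrel at the start.
- ball_5: Steel burnishing ball, 11 mm, 10 g; origin at its centre. In the barrel at the start.

How it is judged:
By the outcome, as a careful person would: the job done as asked, in the order asked, and still so for the second after the job is handed in, with the robot touching nothing.
It also fails if it takes over 58 s, if anything falls off the work surface, if the arm or the gripper's body presses on something with over 40 N, if the wrist force passes 120 N, or if a joint passes its speed limit or range.

## Robot

A 6-joint arm with a two-finger parallel gripper is mounted at the origin on a cart in front of the work surface, level with it; the furniture and walls round the work are solid. World frame = base frame: x ahead of the robot, y to its left, z up, the work surface at z = 0. Lengths are in m, angles in rad, forces in N, time in s.
With the tool pointing down it reaches from about 0.275 to 0.85 m from the base axis. Payload 19 kg.
Tool frame: the origin (TCP) lies midway between the tips of the shut fingers; the grasp point (between the pads) lies ctrl.grip_depth behind it (ctrl.grip_depth is the distance from the TCP to the grasp point, in m); y points along the fingers, x is the direction in which the jaws open and shut, and the axes are right-handed (so a half turn about y gives the same grasp; the last joint's range is limited). The gripper opens to 85 mm and grips with 20 to 120 N. Pads are 22 mm wide; open, the fingers measure 114 mm over their backs; the gripper's body (76 mm by 85 mm) begins 54 mm behind the grasp point. The pads swing forward as they close: fully open they stand 13 mm farther back than shut.
Start: joints at [1.078, 0.15, 1.437, -0, 1.554, -0.134], TCP at [0.202, 0.538, 0.231] pointing down, gripper open.
Joint ranges: [-2.8, 2.8], [-0.68, 2.1], [0.12, 2.68], [-1.39, 4.53], [0.16, 2.79], [-2.81, 2.81]. Speed limits (rad/s): [1.89, 1.89, 2.22, 3.01, 3.01, 3.01].

## Interface

Orientations are given as a unit quaternion [w, x, y, z].
In Python, from rig import sense, optics, workorder, ctrl gives the robot as it stands.
- The arm moves only by the tool drive_tool, never from a script. Its argument "steps" is a list of rows, each a list of 3 entries, a list of its own where there are three numbers: the shift along the tool's x, y, z in units of 60 cm (1.0 is 60 cm), then the turn, a rotation vector about the tool's x, y, z in units of pi/2 rad (1.0 is pi/2 rad), then the opening, from -1 (shut) to 1 (fully open). A call has 1 to 8 rows; each row is the pose to reach, as a shift and turn from the pose commanded when the call began, along the tool's axes at that moment; what a row does not reach only later rows make up. A row lasts 1/12 s, in which the tool goes at most 41.7 mm and 7.16 degrees, less where a joint would pass 70% of its speed; a pose out of reach is approached as far as the arm can. A call with a number of a shift or a turn outside -1 to 1 is refused whole. A call with a gripper value outside its range is refused whole. The fingers move at their own pace and stop on an object; "grip_force" is the grip in N (left out, the last holds). Time passes only in rows, so rows that repeat a pose let the fingers close. It gives the time, the measured TCP pose, the force and the opening at its end, in the units of the state.
- sense(): the state, without advancing time (a new reading comes with each control period).
- optics.camera(name): name is "scene" or "side" or "wrist"; returns the picture (384x512x3 uint8, red, green, blue); there is no depth.
- optics.camera_params(name): a dict with "fx", "fy", "cx", "cy" (pixels), "k1" (the pictures are not rectified: a ray, as slopes to the right and down, at radius r is drawn at 1 + k1 r^2 times it, then the intrinsics apply), "eye" and "rotation" of the camera in the world. Camera axes: x right, y down, z forward; pixel columns grow to the right and rows downward; lengths in m; the calibration is good to about 2 mm. A picture is of the moment at which its call begins: read the wrist's pose just before it. camera_params takes no time and is no camera call; for the wrist camera it gives the pose at the moment of the call.
- workorder.job_done(): hands the job in, once; it reports no verdict.
The state is a dict: "clock": time; "joint_pos": joint angles; "qvel": joint speeds; "tau": joint torques, N m; "tool_pos": TCP position; "tool_rot": TCP orientation; "force": force on the tool from outside, world axes, zero at the start; "ft_torque": the same for the moment, N m; "finger_gap": finger opening in m.
Only numpy, scipy, OpenCV 4.12 (cv2) and the standard library are available. Lean on these libraries where they do the work, as an engineer would, in place of code of your own. Each camera call takes 0.05 s, during which the arm holds its last target.

## Working session

There is one attempt and no reset: what is moved stays moved. The work goes in short steps, Python scripts to look and compute and a tool call to move; the robot and the scene stay as the last step left them, time stands still between calls to the robot, and variables do not carry over. Pictures are saved under pics/ and viewed, and the job is handed in when it is done.

Besides the shell and the picture viewer there is one more tool, called after ">>>" as name(argument=value, ...) on one line, values as JSON. drive_tool: Moves the arm, as the interface text tells. Its arguments: {"type":"object","properties":{"steps":{"type":"array","items":{"type":"array"}},"grip_force":{"type":"number"}},"required":["steps"]}

```bash
mkdir -p pics; ls; python3 - <<'E'
from rig import sense, optics, workorder, ctrl
import cv2
s=sense();print(s);print(ctrl.grip_depth)
for n in ["scene","side","wrist"]:
    p=optics.camera_params(n);print(n,p)
    cv2.imwrite(f"pics/{n}0.png",optics.camera(n)[:,:,::-1])
E
```

```text
pics
{'clock': 0.0, 'joint_pos': array([ 1.07801514e+00,  1.50936544e-01,  1.43799718e+00, -7.67679837e-06,
        1.55379051e+00, -1.33997219e-01]), 'qvel': array([ 0.00103661, -0.00153005, -0.00048514, -0.00117316, -0.00152797,
        0.00142107]), 'tau': array([ 3.69629095e-03, -7.13052750e+01, -5.70878148e+01,  1.56779802e-04,
        8.85044632e-03,  1.62760813e-05]), 'tool_pos': array([0.20181023, 0.53817022, 0.23072048]), 'tool_rot': array([-0.58100741,  0.58137606,  0.40240539, -0.40311558]), 'force': array([ 0.37488242,  0.26439655, -0.53762811]), 'ft_torque': array([-0.02677442, -0.03964736, -0.02682136]), 'finger_gap': 0.08551047084031996}
0.0187
scene {'fx': 487.7398419502999, 'fy': 487.7398419502999, 'cx': 266.18376901513307, 'cy': 191.3651511971495, 'k1': -0.1370692974221082, 'eye': array([ 0.05173769, -0.95185193,  0.71646282]), 'rotation': array([-0.50636608,  0.82818783, -0.19957016,  0.133679  ])}
side {'fx': 396.489021388518, 'fy': 396.489021388518, 'cx': 255.83317384589466, 'cy': 192.7087015454216, 'k1': -0.0459678297126051, 'eye': array([0.11253761, 0.22770732, 0.85918145]), 'rotation': array([ 0.15692995, -0.49110196,  0.81561908, -0.26259738])}
wrist {'fx': 345.564163855815, 'fy': 345.564163855815, 'cx': 259.0811742367791, 'cy': 191.79561503153775, 'k1': 0.03335492580345375, 'eye': array([0.13326404, 0.5627142 , 0.37335185]), 'rotation': array([0.11926304, 0.81309611, 0.56378013, 0.08248031])}
```

View pics/scene0.png

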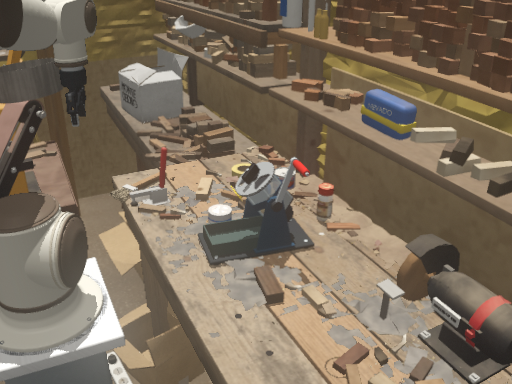

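View pics/side0.png

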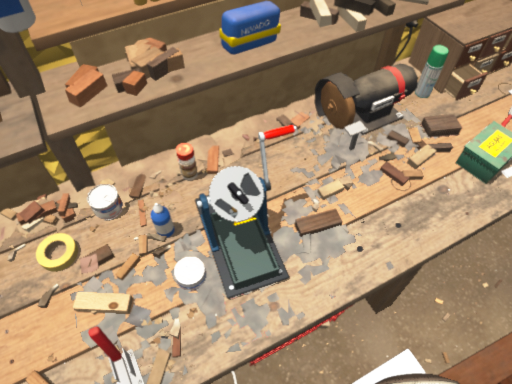

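View pics/wrist0.png

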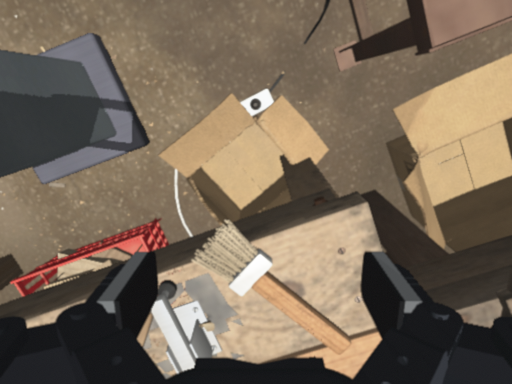

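```bash
cat > h.py <<'E'
import numpy as np, cv2
from scipy.spatial.transform import Rotation as R
def rot(q): return R.from_quat([q[1],q[2],q[3],q[0]])
def ray(p,uv):
    d=np.array([(uv[0]-p['cx'])/p['fx'],(uv[1]-p['cy'])/p['fy']]);u=d.copy()
    for _ in range(30): u=d/(1+p['k1']*(u@u))
    v=rot(p['rotation']).apply([u[0],u[1],1.]);return v/np.linalg.norm(v)
def plane(p,uv,z):
    v=ray(p,uv);return p['eye']+v*(z-p['eye'][2])/v[2]
def tri(p1,a,p2,b):
    d1,d2=ray(p1,a),ray(p2,b);A=np.stack([d1,-d2],1)
    t=np.linalg.lstsq(A,p2['eye']-p1['eye'],rcond=None)[0]
    x,y=p1['eye']+t[0]*d1,p2['eye']+t[1]*d2
    return (x+y)/2,np.linalg.norm(x-y)
def proj(p,X):
    c=rot(p['rotation']).inv().apply(np.asarray(X)-p['eye']);u=c[:2]/c[2];u=u*(1+p['k1']*(u@u))
    return np.array([p['fx']*u[0]+p['cx'],p['fy']*u[1]+p['cy']])
def crop(src,dst,x0,y0,w,h,s):
    im=cv2.imread(src)[y0:y0+h,x0:x0+w];cv2.imwrite(dst,cv2.resize(im,None,fx=s,fy=s,interpolation=cv2.INTER_CUBIC))
E
python3 - <<'E'
from h import *
crop('pics/side0.png','pics/side0c.png',180,110,133,195,3)
crop('pics/side0.png','pics/side0d.png',190,110,120,100,6)
crop('pics/scene0.png','pics/scene0c.png',190,145,160,125,5)
E
```

```text
(no output)
```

View pics/side0c.png

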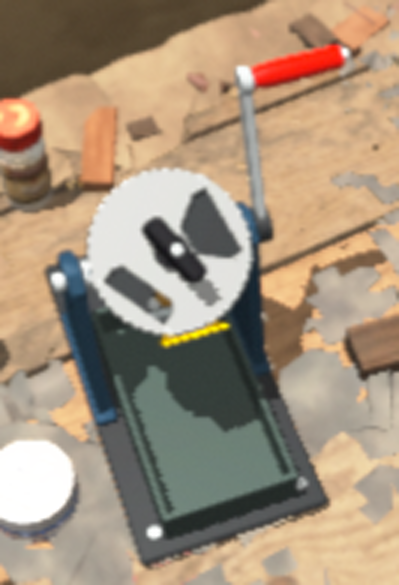

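View pics/side0d.png

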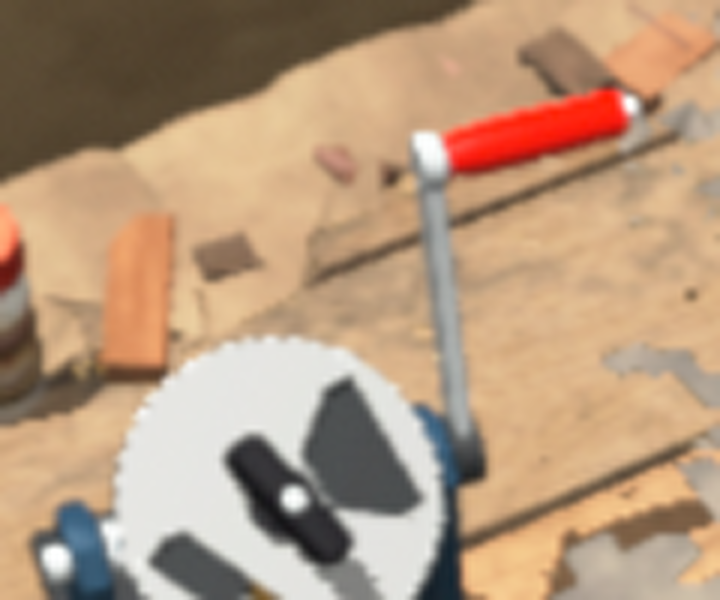

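View pics/scene0c.png

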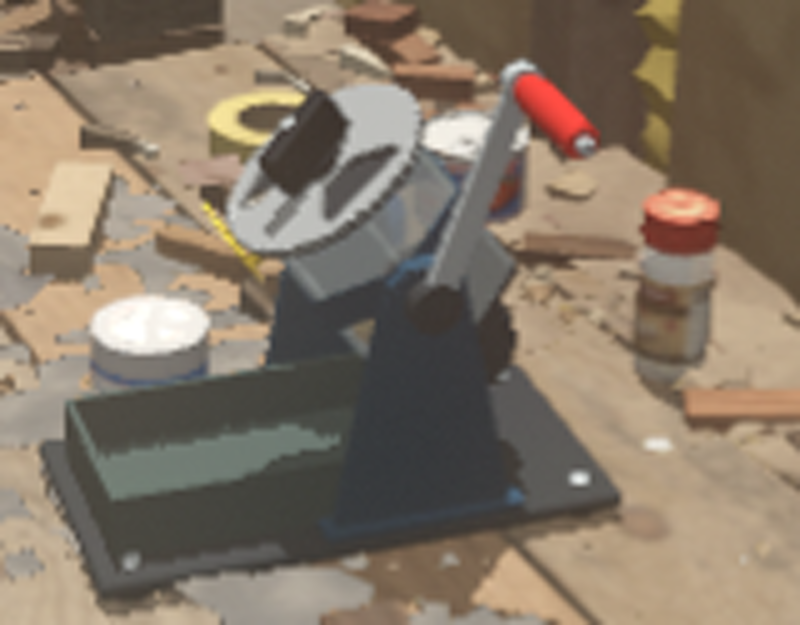

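```bash
python3 - <<'E'
from h import *
from rig import optics
ps,pc=optics.camera_params('side'),optics.camera_params('scene')
cen={}
for n,(x0,y0,x1,y1) in {'side':(250,115,310,145),'scene':(285,150,315,180)}.items():
    im=cv2.imread(f'pics/{n}0.png').astype(int)
    m=((im[:,:,2]>150)&(im[:,:,1]<90)&(im[:,:,0]<90));k=np.zeros_like(m);k[y0:y1,x0:x1]=1;m&=k
    ys,xs=np.nonzero(m);c=np.array([xs.mean(),ys.mean()]);cen[n]=c
    r=cv2.minAreaRect(np.stack([xs,ys],1).astype(np.float32));print(n,len(xs),c,r)
H,e=tri(ps,cen['side'],pc,cen['scene']);print('handle',H,e)
# bolts of base plate front corners / base plate corners at z=.016
# side crop px/3 + (180,110)
for nm,u in {'frontL':(147,562),'frontR':(326,503)}.items():
    print(nm,plane(ps,(180+u[0]/3,110+u[1]/3),.016))
for nm,u in {'frontL':(45,443),'frontR':(105,588),'backR':(617,495)}.items():
    print('sc',nm,plane(pc,(190+u[0]/5,145+u[1]/5),.016))
print('bolt',tri(ps,(190+293/6,110+497/6),pc,(190+287/5,145+122/5)))
for nm,a,b in [('lipL',(162,344),(203,205)),('lipR',(228,327),(260,276))]:
    print(nm,tri(ps,(180+a[0]/3,110+a[1]/3),pc,(190+b[0]/5,145+b[1]/5)))
print('hin',tri(ps,(190+430/6,110+155/6),pc,(190+520/5,145+72/5)),'hout',tri(ps,(190+630/6,110+106/6),pc,(190+588/5,145+146/5)))
E
```

```text
side 220 [279.23181818 131.59090909] ((278.9339294433594, 132.0188751220703), (8.241633415222168, 30.081960678100586), 74.05460357666016)
scene 99 [299.7979798  165.75757576] ((300.0000305175781, 166.00001525878906), (16.970561981201172, 5.656853675842285), 45.0)
handle [ 0.6028945  -0.08825299  0.26657131] 0.0011898646194442423
frontL [0.4223872  0.12860771 0.016     ]
frontR [ 0.40084713 -0.01145842  0.016     ]
sc frontL [0.42627661 0.12111017 0.016     ]
sc frontR [ 0.40443286 -0.01893179  0.016     ]
sc backR [ 0.67802858 -0.05911322  0.016     ]
bolt (array([0.5332034 , 0.04154393, 0.2183746 ]), np.float64(5.872537171368149e-06))
lipL (array([0.50019928, 0.07078699, 0.16667078]), np.float64(0.0005578726119684132))
lipR (array([0.50497332, 0.01861742, 0.14767403]), np.float64(0.0052792771624807335))
hin (array([ 0.60970878, -0.05050139,  0.2663614 ]), np.float64(0.0016452759639125367)) hout (array([ 0.60097516, -0.12583784,  0.26167103]), np.float64(0.0005051044370483935))
```

```bash
cat > geo.py <<'E'
from h import *
a=-0.148
ex=np.array([np.cos(a),np.sin(a),0]);ey=np.array([-np.sin(a),np.cos(a),0]);ez=np.array([0,0,1.])
P=np.array([.5805,.0346,.15])
def frame(t):
    th=np.deg2rad(35)+t
    n=-np.sin(th)*ex+np.cos(th)*ez; d=-np.cos(th)*ex-np.sin(th)*ez
    return n,d,np.cross(n,d)
def hit(p,uv,h,t=0):
    n,d,e=frame(t);v=ray(p,uv);X=p['eye']+v*((P+h*n-p['eye'])@n)/(v@n)
    q=X-P; return np.array([q@d,q@e])
E
python3 - <<'E'
from geo import *
from rig import optics
ps=optics.camera_params('side')
im=cv2.imread('pics/side0.png')
S=lambda u:(180+u[0]/3,110+u[1]/3)
# disc outline
g=im.min(axis=2);m=((g>190)*255).astype(np.uint8);k=np.zeros_like(m);k[160:225,205:268]=255;m&=k
m=cv2.morphologyEx(m,cv2.MORPH_OPEN,np.ones((3,3)))
c=max(cv2.findContours(m,0,2)[0],key=cv2.contourArea);hl=cv2.convexHull(c)[:,0,:]
pts=np.array([hit(ps,u,.055) for u in hl]);
(cc,r)=cv2.minEnclosingCircle((pts*1000).astype(np.float32));print('disc centre mm',cc,r)
for nm,u,h in [('barA',(157,232),.085),('barB',(192,268),.085),('slotc',(138,291),.055),('slA',(112,271),.055),('slB',(166,312),.055),('wide',(210,225),.055),('grey',(207,290),.055),('lip',(195,336),.05),('bolt',(176.5,248.5),.086)]:
    q=hit(ps,S(u),h);print(nm,(q*1000).round(1),np.rad2deg(np.arctan2(q[1],q[0])).round(1))
A,B=hit(ps,S((157,232)),.085),hit(ps,S((192,268)),.085);v=B-A;print('bar dir deg',np.rad2deg(np.arctan2(v[1],v[0])))
A,B=hit(ps,S((112,271)),.055),hit(ps,S((166,312)),.055);v=B-A;print('slot dir',np.rad2deg(np.arctan2(v[1],v[0])))
# dark regions within disc
g=im.max(axis=2)
for y in range(163,222,1):pass
big=np.zeros((480,480,3),np.uint8)
n,d,e=frame(0)
# rectified view of face plane: 4px/mm, d down, e right
M=np.zeros((480,480,2),np.float32)
for i in range(480):
    for j in range(480):
        M[i,j]=proj(ps,P+.055*n+d*(i-240)/4e3+e*(j-240)/4e3)
cv2.imwrite('pics/rect.png',cv2.remap(im,M[:,:,0],M[:,:,1],cv2.INTER_CUBIC))
E
```

```text
disc centre mm (-1.4633278846740723, -3.4222264289855957) 58.09196090698242
barA [-14.   -9.7] -145.5
barB [15.2  6.3] 22.6
slotc [ 20.8 -29. ] -54.3
slA [  2.8 -42.3] -86.2
slB [ 39.9 -14.4] -19.8
wide [-9.2 31.6] 106.3
grey [33.3 17.1] 27.2
lip [61.8  1.1] 1.0
bolt [-0.1 -0.3] -104.5
bar dir deg 28.64814465847584
slot dir 36.94527020411097
```

View pics/rect.png

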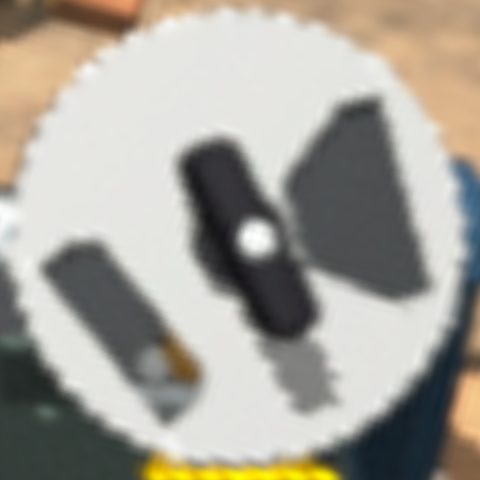

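```bash
cat > mv.py <<'E'
from geo import *
def capR(c,flip):
    n,d,e=frame(0);y=-n;ang=c+np.pi/2+(np.pi if flip else 0)
    x=np.cos(ang)*d+np.sin(ang)*e;return R.from_matrix(np.stack([x,y,np.cross(x,y)],1))
def hR(tilt,flip):  # fingers down, tilted forward by tilt
    y=np.sin(tilt)*ex-np.cos(tilt)*ez; z=ey*(1 if flip else -1); x=np.cross(y,z)
    return R.from_matrix(np.stack([x,y,z],1))
def hpos(t,off=.006): # handle grasp point
    th=np.deg2rad(20)-t
    return P+.12*(np.sin(th)*ex+np.cos(th)*ez)-(.1185+off)*ey
def rel(pos,rt,s):
    r0=rot(s['tool_rot']);sh=r0.inv().apply(pos-s['tool_pos'])/.6
    rv=(r0.inv()*rt).as_rotvec()/(np.pi/2);return sh.round(4),rv.round(4)
E
python3 - <<'E'
from mv import *
from rig import sense
s=sense();r0=rot(s['tool_rot']);print(r0.as_matrix().round(2))
n,d,e=frame(0)
for f in (0,1):
    print('cap',f,rel(P+.16*n,capR(.465,f),s),capR(.465,f).as_matrix().round(2).tolist())
    print('hand',f,rel(hpos(0)+[0,0,.1],hR(0,f),s))
print(P+.16*n)
from rig import optics
ps=optics.camera_params('side')
print('block',plane(ps,(319,221),.028),'pot',plane(ps,(189,270),.041),'bottle',plane(ps,(160,210),.12))
E
```

```text
[[ 0.35 -0.   -0.94]
 [ 0.94 -0.    0.35]
 [-0.   -1.    0.  ]]
cap 0 (array([-0.5964, -0.0832, -0.7361]), array([-0.0633,  1.5086, -0.5004])) [[0.23, 0.57, 0.79], [-0.94, -0.08, 0.34], [0.26, -0.82, 0.51]]
hand 0 (array([-0.7531, -0.2193, -0.9959]), array([-6.0000e-04, -1.1342e+00, -4.0000e-04]))
cap 1 (array([-0.5964, -0.0832, -0.7361]), array([-0.3933, -0.4163,  0.0497])) [[-0.23, 0.57, -0.79], [0.94, -0.08, -0.34], [-0.26, -0.82, -0.51]]
hand 1 (array([-0.7531, -0.2193, -0.9959]), array([ 3.000e-04,  8.658e-01, -5.000e-04]))
[0.48973103 0.04813276 0.28106433]
block [ 0.48994572 -0.14990564  0.028     ] pot [0.51196258 0.18306509 0.041     ] bottle [0.63778058 0.18940176 0.12      ]
```

>>> drive_tool(steps=[[[-0.3, -0.08, -0.37], [-0.025, 0.6, -0.2], 1], [[-0.3, -0.08, -0.37], [-0.025, 0.6, -0.2], 1], [[-0.3, -0.08, -0.37], [-0.025, 0.6, -0.2], 1], [[-0.3, -0.08, -0.37], [-0.025, 0.6, -0.2], 1], [[-0.3, -0.08, -0.37], [-0.025, 0.6, -0.2], 1], [[-0.3, -0.08, -0.37], [-0.025, 0.6, -0.2], 1], [[-0.3, -0.08, -0.37], [-0.025, 0.6, -0.2], 1], [[-0.3, -0.08, -0.37], [-0.025, 0.6, -0.2], 1]])

```text
clock: 0.82
tool_pos: [0.3502, 0.2864, 0.2806]
tool_rot: [0.743, -0.644, -0.183, -0.01]
force: [-0.8, -0.1, -0.1]
finger_gap: 0.0855
```

```bash
cat > st.py <<'E'
from mv import *
from rig import sense
s=sense();n,d,e=frame(0)
print('t',s['clock'].__round__(2),'pos',s['tool_pos'].round(4),'q',s['joint_pos'].round(2),'F',s['force'].round(1),'gap',round(s['finger_gap'],4))
E
python3 - <<'E'
from st import *
print(rel(P+.16*n,capR(.465,0),s))
E
```

```text
t 0.82 pos [0.3502 0.2864 0.2806] q [ 0.49 -0.34  1.81  0.03  1.36  0.24] F [-0.8 -0.1 -0.1] gap 0.0855
(array([ 0.1292, -0.0099, -0.4416]), array([-0.0382,  0.9006, -0.2965]))
```

>>> drive_tool(steps=[[[0.13, -0.01, -0.44], [-0.038, 0.9, -0.296], 1], [[0.13, -0.01, -0.44], [-0.038, 0.9, -0.296], 1], [[0.13, -0.01, -0.44], [-0.038, 0.9, -0.296], 1], [[0.13, -0.01, -0.44], [-0.038, 0.9, -0.296], 1], [[0.13, -0.01, -0.44], [-0.038, 0.9, -0.296], 1], [[0.13, -0.01, -0.44], [-0.038, 0.9, -0.296], 1], [[0.13, -0.01, -0.44], [-0.038, 0.9, -0.296], 1], [[0.13, -0.01, -0.44], [-0.038, 0.9, -0.296], 1]])

```text
clock: 1.48
tool_pos: [0.4911, 0.0522, 0.2792]
tool_rot: [0.722, -0.548, 0.081, -0.415]
force: [-0.7, 1.3, -1.4]
finger_gap: 0.0855
```

```bash
python3 - <<'E'
from st import *
print(rel(P+.16*n,capR(.465,0),s))
E
```

```text
t 1.48 pos [0.4911 0.0522 0.2792] q [-0.13 -0.39  1.91  0.14  1.1   0.58] F [-0.7  1.3 -1.4] gap 0.0855
(array([ 0.0042, -0.0043, -0.0049]), array([-0.0111,  0.2977, -0.0999]))
```

>>> drive_tool(steps=[[[0.004, -0.004, -0.005], [-0.011, 0.298, -0.1], 1], [[0.004, -0.004, -0.005], [-0.011, 0.298, -0.1], 1], [[0.004, -0.004, -0.005], [-0.011, 0.298, -0.1], 1], [[0.004, -0.004, -0.005], [-0.011, 0.298, -0.1], 1], [[0.004, -0.004, -0.005], [-0.011, 0.298, -0.1], 1], [[0.004, -0.004, -0.005], [-0.011, 0.298, -0.1], 1]])

```text
clock: 1.98
tool_pos: [0.4879, 0.0532, 0.2813]
tool_rot: [0.648, -0.451, 0.203, -0.58]
force: [-0.1, 0.1, -0.0]
finger_gap: 0.0856
```

```bash
python3 - <<'E'
from st import *
from rig import optics
pw=optics.camera_params('wrist');im=optics.camera('wrist')[:,:,::-1].copy()
print(rel(P+.16*n,capR(.465,0),s))
print('pred bolt',proj(pw,P+.086*n),'barends',proj(pw,P+.085*n+.02*(np.cos(.465)*d+np.sin(.465)*e)),'lip',proj(pw,P+.05*n+.062*d))
cv2.imwrite('pics/w1.png',im)
crop('pics/w1.png','pics/w1c.png',100,50,312,300,2)
E
```

```text
t 1.98 pos [0.4879 0.0532 0.2813] q [ 0.01 -0.42  1.95 -0.1   1.01  1.27] F [-0.1  0.1 -0. ] gap 0.0856
(array([ 0.0086,  0.0027, -0.0008]), array([-0.0016,  0.0088, -0.0038]))
pred bolt [265.99281507 203.10254132] barends [265.40750636 230.37751468] lip [229.8091901  253.49069723]
```

View pics/w1.png

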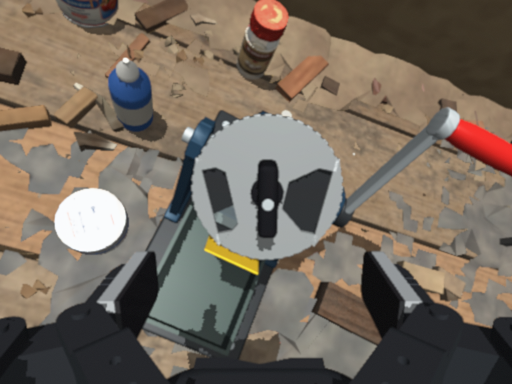

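```bash
python3 - <<'E'
from st import *
from rig import optics
pw=optics.camera_params('wrist')
for nm,u,h in [('bolt',(268,205),.086),('lip',(232,255),.05),('barA',(268,166),.085),('barB',(266,233),.085)]:
    q=hit(pw,u,h);print(nm,(q*1000).round(1))
A,B=hit(pw,(268,166),.085),hit(pw,(267,234),.085);v=B-A;print(np.arctan2(v[1],v[0]))
# tool axis line relative to bolt, in d,e
q=s['tool_pos']-P;print('tcp',q@d,q@e,q@n)
E
python3 - <<'E'
from h import *
crop('pics/w1.png','pics/w1d.png',180,105,170,170,4)
E
```

```text
t 2.03 pos [0.488  0.0529 0.2814] q [ 0.   -0.42  1.95 -0.1   1.01  1.27] F [-0.6 -0.4 -0. ] gap 0.0853
bolt [0.4 2.1]
lip [62.2  2.5]
barA [-22.9 -10.2]
barB [19.2 10.5]
0.47263789141132134
tcp 0.0017978345283279314 -0.004505601070939422 0.1616321244558167
```

View pics/w1d.png

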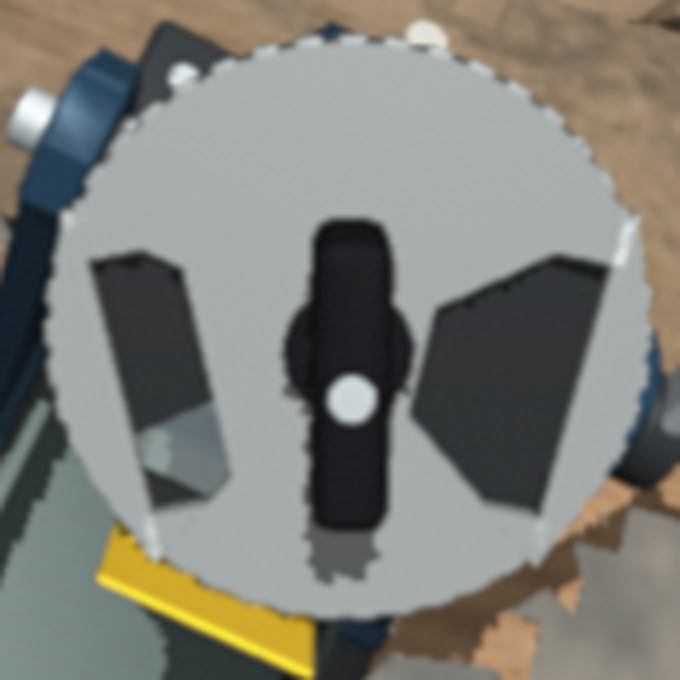

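```bash
python3 - <<'E'
from st import *
P2=P+.0013*e;print(P2)
print(rel(P2+.12*n,capR(.47,0),s),rel(P2+.0605*n,capR(.47,0),s))
E
sed -i 's/^P=.*/P=np.array([.5807,.0333,.15])/' geo.py
```

```text
t 2.03 pos [0.488  0.0529 0.2814] q [ 0.   -0.42  1.95 -0.1   1.01  1.27] F [-0.6 -0.4 -0. ] gap 0.0853
[0.5803083  0.03331421 0.15      ]
(array([ 0.0104,  0.0693, -0.002 ]), array([-0.0016,  0.0062, -0.0039])) (array([ 0.011 ,  0.1685, -0.0022]), array([-0.0016,  0.0062, -0.0039]))
```

>>> drive_tool(steps=[[[0.01, 0.035, -0.002], [-0.0016, 0.0062, -0.0039], 0], [[0.0104, 0.069, -0.002], [-0.0016, 0.0062, -0.0039], 0], [[0.0104, 0.069, -0.002], [-0.0016, 0.0062, -0.0039], 0], [[0.0105, 0.1, -0.002], [-0.0016, 0.0062, -0.0039], 0], [[0.0107, 0.125, -0.002], [-0.0016, 0.0062, -0.0039], 0], [[0.011, 0.145, -0.002], [-0.0016, 0.0062, -0.0039], 0], [[0.011, 0.145, -0.002], [-0.0016, 0.0062, -0.0039], 0]])

```text
clock: 2.62
tool_pos: [0.5381, 0.0386, 0.2097]
tool_rot: [0.644, -0.45, 0.207, -0.584]
force: [-0.1, 0.0, 0.3]
finger_gap: 0.0424
```

```bash
sed -i 's/^P=.*/P=np.array([.5803,.0333,.15])/' geo.py; python3 - <<'E'
from st import *
from rig import optics
im=optics.camera('wrist')[:,:,::-1].copy();cv2.imwrite('pics/w2.png',im)
im=optics.camera('scene')[:,:,::-1].copy();cv2.imwrite('pics/s2.png',im)
crop('pics/s2.png','pics/s2c.png',190,95,160,125,4)
print(rel(P+.0605*n,capR(.47,0),s))
E
```

```text
t 2.62 pos [0.5381 0.0386 0.2097] q [-0.03 -0.27  2.   -0.1   0.81  1.27] F [-0.1  0.   0.3] gap 0.0424
(array([-0.0011,  0.0213,  0.0017]), array([ 0.0019, -0.0022,  0.0003]))
```

View pics/w2.png

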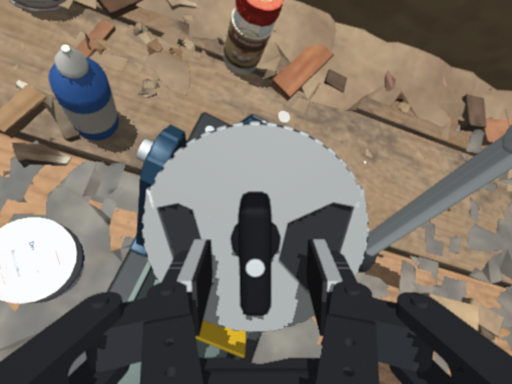

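View pics/s2c.png

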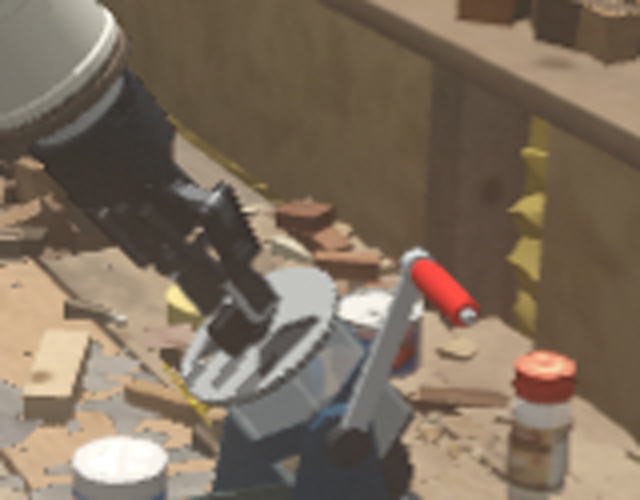

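>>> drive_tool(steps=[[[-0.002, 0.011, 0.0015], [0.0019, -0.0022, 0], 0], [[-0.002, 0.021, 0.0015], [0.0019, -0.0022, 0], 0], [[-0.002, 0.021, 0.0015], [0.0019, -0.0022, 0], -0.4], [[-0.002, 0.021, 0.0015], [0.0019, -0.0022, 0], -1], [[-0.002, 0.021, 0.0015], [0.0019, -0.0022, 0], -1], [[-0.002, 0.021, 0.0015], [0.0019, -0.0022, 0], -1], [[-0.002, 0.021, 0.0015], [0.0019, -0.0022, 0], -1]], grip_force=40)

```text
clock: 3.3
tool_pos: [0.5455, 0.0399, 0.2012]
tool_rot: [0.645, -0.448, 0.205, -0.584]
force: [-1.9, 6.4, -1.8]
finger_gap: 0.0137
```

```bash
python3 - <<'E'
from st import *
m=rot(s['tool_rot']).as_matrix();x=m[:,0];print('jaw ang',np.arctan2(x@e,x@d)-np.pi/2, 'axis dot',-m[:,1]@n);q=s['tool_pos']-P;print(q@d,q@e,q@n)
print(rel(P+.0605*n,capR(1.36,0),s))
E
```

```text
t 3.3 pos [0.5455 0.0399 0.2012] q [-0.03 -0.25  2.   -0.1   0.78  1.27] F [-1.9  6.4 -1.8] gap 0.0137
jaw ang 0.46774733976691385 axis dot 0.999995053137583
-0.0004044951296773234 -0.0013811931325559525 0.06225801265994019
(array([ 0.0017,  0.0029, -0.0016]), array([-0.0016, -0.568 ,  0.0013]))
```

>>> drive_tool(steps=[[[0, 0, 0], [0, -0.07, 0], -1], [[0, 0, 0], [0, -0.14, 0], -1], [[0, 0, 0], [0, -0.21, 0], -1], [[0, 0, 0], [0, -0.28, 0], -1], [[0, 0, 0], [0, -0.35, 0], -1], [[0, 0, 0], [0, -0.42, 0], -1], [[0, 0, 0], [0, -0.5, 0], -1], [[0, 0, 0], [0, -0.57, 0], -1]])

```text
clock: 3.97
tool_pos: [0.5452, 0.0404, 0.2009]
tool_rot: [0.67, -0.658, -0.096, -0.33]
force: [-6.7, 11.5, -0.3]
finger_gap: 0.0129
```

```bash
python3 - <<'E'
from st import *
m=rot(s['tool_rot']).as_matrix();x=m[:,0];print('jaw ang',np.arctan2(x@e,x@d)-np.pi/2, 'axis dot',-m[:,1]@n);q=s['tool_pos']-P;print(q@d,q@e,q@n)
print(rel(P+.0605*n,capR(1.36,0),s))
E
```

```text
t 3.97 pos [0.5452 0.0404 0.2009] q [-0.03 -0.25  2.   -0.1   0.78  0.37] F [-6.7 11.5 -0.3] gap 0.0129
jaw ang 1.3692704883461313 axis dot 0.9999966512257507
0.00011072712901781435 -0.0018076621523635073 0.06218726891919311
(array([ 0.0008,  0.0028, -0.0029]), array([-0.0012,  0.0059,  0.0011]))
```

>>> drive_tool(steps=[[[0, 0, 0], [0, 0, 0], 0], [[0, 0, 0], [0, 0, 0], 0], [[0, 0, 0], [0, 0, 0], 0], [[0, -0.05, 0], [0, 0, 0], 0], [[0, -0.1, 0], [0, 0, 0], 0.5], [[0, -0.16, 0], [0, 0, 0], 1], [[0, -0.2, 0], [0, 0, 0], 1], [[0, -0.2, 0], [0, 0, 0], 1]])

```text
clock: 4.63
tool_pos: [0.4767, 0.0498, 0.3049]
tool_rot: [0.669, -0.655, -0.096, -0.336]
force: [-0.4, -0.1, 1.6]
finger_gap: 0.0852
```

```bash
python3 - <<'E'
from st import *
from rig import optics
pw=optics.camera_params('wrist')
im=optics.camera('wrist')[:,:,::-1].copy();cv2.imwrite('pics/w3.png',im)
M=np.zeros((480,480,2),np.float32)
for i in range(480):
    for j in range(480):
        M[i,j]=proj(pw,P+.055*n+d*(i-240)/3.4e3+e*(j-240)/3.4e3)
cv2.imwrite('pics/rect3.png',cv2.remap(im,M[:,:,0],M[:,:,1],cv2.INTER_CUBIC))
E
```

```text
t 4.63 pos [0.4767 0.0498 0.3049] q [ 0.   -0.46  1.93 -0.1   1.05  0.38] F [-0.4 -0.1  1.6] gap 0.0852
```

View pics/w3.png

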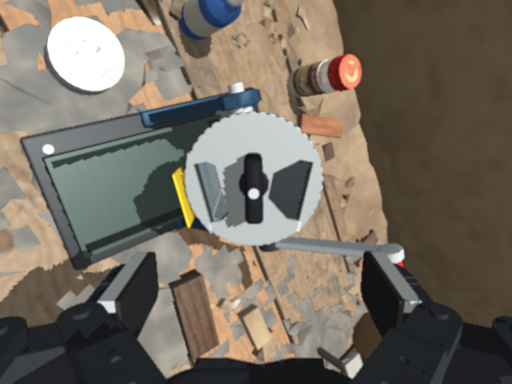

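View pics/rect3.png

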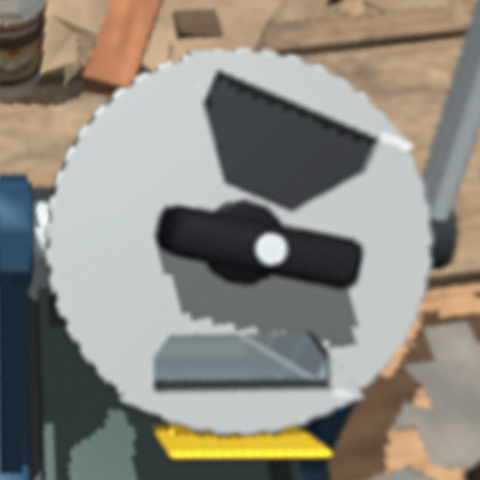

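```bash
python3 - <<'E'
from st import *
g=hpos(0);print(g)
for f in (0,1): print(rel(g+[0,0,.075],hR(0,f),s))
E
```

```text
t 4.68 pos [0.4773 0.0497 0.3023] q [ 0.   -0.46  1.94 -0.1   1.05  0.38] F [ 0.7  0.2 -0.7] gap 0.0858
[ 0.60253493 -0.09589109  0.26276311]
(array([ 0.27  ,  0.0924, -0.1566]), array([-0.5706,  1.7831, -0.0605]))
(array([ 0.27  ,  0.0924, -0.1566]), array([-0.0417, -0.1289,  0.3929]))
```

>>> drive_tool(steps=[[[0.27, 0.09, -0.156], [-0.042, -0.129, 0.393], 1], [[0.27, 0.09, -0.156], [-0.042, -0.129, 0.393], 1], [[0.27, 0.09, -0.156], [-0.042, -0.129, 0.393], 1], [[0.27, 0.09, -0.156], [-0.042, -0.129, 0.393], 1], [[0.27, 0.09, -0.156], [-0.042, -0.129, 0.393], 1], [[0.27, 0.09, -0.156], [-0.042, -0.129, 0.393], 1], [[0.27, 0.09, -0.156], [-0.042, -0.129, 0.393], 1], [[0.27, 0.09, -0.156], [-0.042, -0.129, 0.393], 1]])

```text
clock: 5.35
tool_pos: [0.6042, -0.0972, 0.3311]
tool_rot: [-0.705, 0.705, -0.057, 0.048]
force: [-0.4, 1.9, -0.2]
finger_gap: 0.0853
```

```bash
python3 - <<'E'
from st import *
from rig import optics
pw=optics.camera_params('wrist')
im=optics.camera('wrist')[:,:,::-1].copy();cv2.imwrite('pics/w4.png',im)
g=hpos(0)
m=((im[:,:,2]>150)&(im[:,:,1]<90)&(im[:,:,0]<90)).astype(np.uint8)
nn,l,st,ce=cv2.connectedComponentsWithStats(m);k=1+np.argmax(st[1:,4]);print('red',ce[k],st[k])
print('pred',proj(pw,hpos(0,0)),'ray hit',plane(pw,ce[k],.2628),'exp',hpos(0,0))
print(rel(g+[0,0,-.0187],hR(0,1),s))
E
```

```text
t 5.35 pos [ 0.6042 -0.0972  0.3311] q [-0.28  0.23  1.15 -0.    1.78 -0.13] F [-0.4  1.9 -0.2] gap 0.0853
red [257.88620549 187.49652067] [ 244  143   29   92 2443]
pred [257.37587212 194.16749643] ray hit [ 0.60440581 -0.08561224  0.2628    ] exp [ 0.6034197  -0.08995668  0.26276311]
(array([-0.0013,  0.1451,  0.002 ]), array([ 0.001 , -0.0009, -0.008 ]))
```

View pics/w4.png

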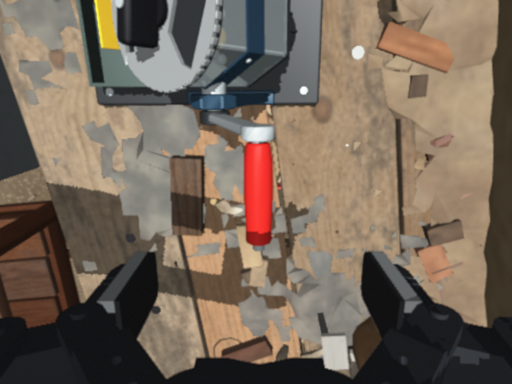

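>>> drive_tool(steps=[[[-0.001, 0.04, -0.002], [0.001, 0, -0.008], 0.3], [[-0.001, 0.08, -0.002], [0.001, 0, -0.008], 0.3], [[-0.001, 0.12, -0.002], [0.001, 0, -0.008], 0.1], [[-0.001, 0.145, -0.002], [0.001, 0, -0.008], 0], [[-0.001, 0.145, -0.002], [0.001, 0, -0.008], -0.4], [[-0.001, 0.145, -0.002], [0.001, 0, -0.008], -1], [[-0.001, 0.145, -0.002], [0.001, 0, -0.008], -1], [[-0.001, 0.145, -0.002], [0.001, 0, -0.008], -1]], grip_force=40)

```text
clock: 6.07
tool_pos: [0.6007, -0.0961, 0.2495]
tool_rot: [-0.705, 0.705, -0.049, 0.055]
force: [-2.4, 4.6, -4.1]
finger_gap: 0.0173
```

```bash
python3 - <<'E'
from st import *
r0=rot(s['tool_rot']);G=s['tool_pos']+r0.apply([0,-.0187,0]);print('grasp',G,'exp',hpos(0))
for t in np.arange(0,2.15,.1): print(round(t,2),(r0.inv().apply(hpos(t)-hpos(0))/.6).round(3))
E
```

```text
t 6.07 pos [ 0.6007 -0.0961  0.2495] q [-0.29  0.21  1.33  0.    1.59 -0.14] F [-2.4  4.6 -4.1] gap 0.0173
grasp [ 0.60059698 -0.09608004  0.2681598 ] exp [ 0.60253493 -0.09589109  0.26276311]
0.0 [0. 0. 0.]
0.1 [-0.019 -0.006  0.   ]
0.2 [-0.039 -0.01   0.   ]
0.3 [-0.058 -0.012  0.   ]
0.4 [-0.078 -0.012  0.   ]
0.5 [-0.098 -0.011  0.   ]
0.6 [-0.118 -0.007  0.   ]
0.7 [-0.137 -0.001  0.   ]
0.8 [-0.156  0.007  0.   ]
0.9 [-0.173  0.016  0.   ]
1.0 [-0.19   0.027  0.   ]
1.1 [-0.205  0.04   0.   ]
1.2 [-0.219  0.054  0.   ]
1.3 [-0.232  0.07   0.   ]
1.4 [-0.243  0.087  0.   ]
1.5 [-0.252  0.104  0.   ]
1.6 [-0.259  0.123  0.   ]
1.7 [-0.265  0.142  0.   ]
1.8 [-0.268  0.162  0.   ]
1.9 [-0.27   0.182  0.   ]
2.0 [-0.269  0.202  0.   ]
2.1 [-0.267  0.222  0.   ]
```

>>> drive_tool(steps=[[[-0.019, -0.006, 0], [0, 0, 0], -1], [[-0.039, -0.01, 0], [0, 0, 0], -1], [[-0.058, -0.012, 0], [0, 0, 0], -1], [[-0.078, -0.012, 0], [0, 0, 0], -1], [[-0.098, -0.011, 0], [0, 0, 0], -1], [[-0.118, -0.007, 0], [0, 0, 0], -1], [[-0.137, -0.001, 0], [0, 0, 0], -1], [[-0.156, 0.007, 0], [0, 0, 0], -1]])

```text
clock: 6.73
tool_pos: [0.5087, -0.0829, 0.2436]
tool_rot: [-0.705, 0.706, -0.048, 0.056]
force: [13.9, -1.2, -16.7]
finger_gap: 0.0169
```

```bash
python3 - <<'E'
from st import *
from rig import optics
r0=rot(s['tool_rot']);G=s['tool_pos']+r0.apply([0,-.0187,0]);q=G-P
print('grasp',G,'r',np.hypot(q@ex,q[2]),'tip',np.deg2rad(20)-np.arctan2(q@ex,q[2]), 'y',q@ey)
for t in np.arange(.8,2.15,.1): print(round(t,2),(r0.inv().apply(hpos(t)-hpos(.8))/.6).round(3))
cv2.imwrite('pics/s5.png',optics.camera('scene')[:,:,::-1]);crop('pics/s5.png','pics/s5c.png',150,95,200,180,4)
E
```

```text
t 6.73 pos [ 0.5087 -0.0829  0.2436] q [-0.31  0.01  1.56  0.    1.56 -0.16] F [ 13.9  -1.2 -16.7] gap 0.0169
grasp [ 0.5085629  -0.08284832  0.26233905] r 0.1245682829319725 tip 0.7958828453535481 y -0.12545695562535367
0.8 [0. 0. 0.]
0.9 [-0.018  0.009  0.   ]
1.0 [-0.034  0.021  0.   ]
1.1 [-0.05   0.033  0.   ]
1.2 [-0.064  0.048  0.   ]
1.3 [-0.076  0.063  0.   ]
1.4 [-0.087  0.08   0.   ]
1.5 [-0.096  0.098  0.   ]
1.6 [-0.104  0.116  0.   ]
1.7 [-0.109  0.135  0.   ]
1.8 [-0.113  0.155  0.   ]
1.9 [-0.115  0.175  0.   ]
2.0 [-0.114  0.195  0.   ]
2.1 [-0.112  0.215  0.   ]
```

View pics/s5c.png

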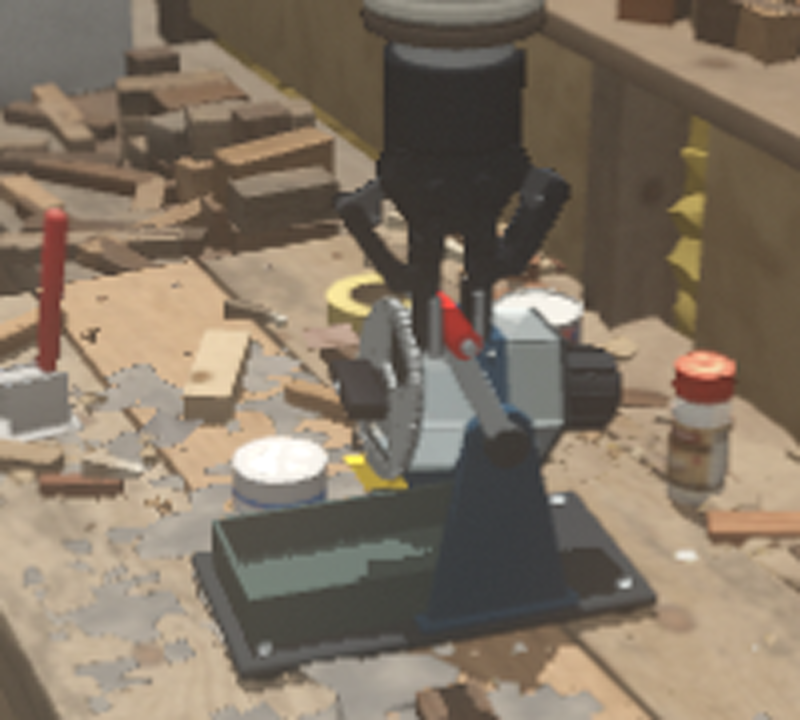

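>>> drive_tool(steps=[[[-0.018, 0.011, 0], [0, 0, 0], -1], [[-0.034, 0.024, 0], [0, 0, 0], -1], [[-0.05, 0.037, 0], [0, 0, 0], -1], [[-0.064, 0.052, 0], [0, 0, 0], -1], [[-0.076, 0.067, 0], [0, 0, 0], -1], [[-0.087, 0.084, 0], [0, 0, 0], -1], [[-0.096, 0.102, 0], [0, 0, 0], -1], [[-0.104, 0.12, 0], [0, 0, 0], -1]])

```text
clock: 7.45
tool_pos: [0.4486, -0.0743, 0.1725]
tool_rot: [-0.704, 0.706, -0.047, 0.057]
force: [17.1, -1.4, -3.0]
finger_gap: 0.0165
```

```bash
cat >> st.py <<'E'
r0=rot(s['tool_rot']);G=s['tool_pos']+r0.apply([0,-.0187,0]);q=G-P
tip=np.deg2rad(20)-np.arctan2(q@ex,q[2])
print('r',np.hypot(q@ex,q[2]),'tip',tip%(2*np.pi))
def arc(a,ts):
    for t in ts: print(round(t,2),(r0.inv().apply(hpos(t)-hpos(a))/.6).round(3).tolist())
E
python3 - <<'E'
from st import *
arc(1.6,np.arange(1.6,2.11,.1))
E
```

```text
t 7.45 pos [ 0.4486 -0.0743  0.1725] q [-0.33 -0.08  1.8   0.    1.41 -0.19] F [17.1 -1.4 -3. ] gap 0.0165
r 0.12180507495081179 tip 1.5750757253752223
1.6 [0.0, 0.0, 0.0]
1.7 [-0.006, 0.019, 0.0]
1.8 [-0.009, 0.039, 0.0]
1.9 [-0.011, 0.059, 0.0]
2.0 [-0.011, 0.079, 0.0]
2.1 [-0.008, 0.099, 0.0]
```

>>> drive_tool(steps=[[[-0.004, 0.019, 0], [0, 0, 0], -1], [[-0.007, 0.039, 0], [0, 0, 0], -1], [[-0.008, 0.059, 0], [0, 0, 0], -1], [[-0.007, 0.079, 0], [0, 0, 0], -1], [[-0.005, 0.097, 0], [0, 0, 0], -1], [[-0.005, 0.097, 0], [0, 0, 0], -1], [[-0.005, 0.097, 0], [0, 0, 0], -1], [[-0.005, 0.097, 0], [0, 0, 0], -1]])

```text
clock: 8.12
tool_pos: [0.4454, -0.074, 0.1138]
tool_rot: [-0.704, 0.706, -0.049, 0.055]
force: [-0.0, -1.4, 5.5]
finger_gap: 0.0169
```

```bash
python3 - <<'E'
from st import *
from rig import optics
for c in('side','scene'): cv2.imwrite(f'pics/{c}6.png',optics.camera(c)[:,:,::-1])
crop('pics/side6.png','pics/side6c.png',180,130,133,180,4);crop('pics/scene6.png','pics/scene6c.png',190,145,160,125,5)
arc(2.1,[2.1,2,1.9,1.8,1.7,1.6,1.5,1.4,1.3])
E
```

```text
t 8.12 pos [ 0.4454 -0.074   0.1138] q [-0.34 -0.04  1.88  0.    1.29 -0.19] F [-0.  -1.4  5.5] gap 0.0169
r 0.11909571070548297 tip 2.0672506385240523
2.1 [0.0, 0.0, 0.0]
2 [-0.002, -0.02, -0.0]
1.9 [-0.003, -0.04, -0.0]
1.8 [-0.001, -0.06, -0.0]
1.7 [0.002, -0.079, -0.0]
1.6 [0.008, -0.099, -0.0]
1.5 [0.015, -0.117, -0.0]
1.4 [0.024, -0.135, -0.0]
1.3 [0.035, -0.152, -0.0]
```

View pics/side6c.png

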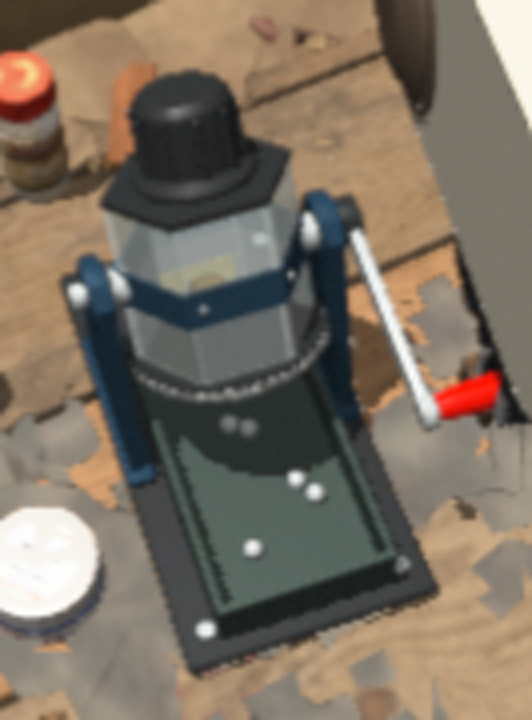

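View pics/scene6c.png

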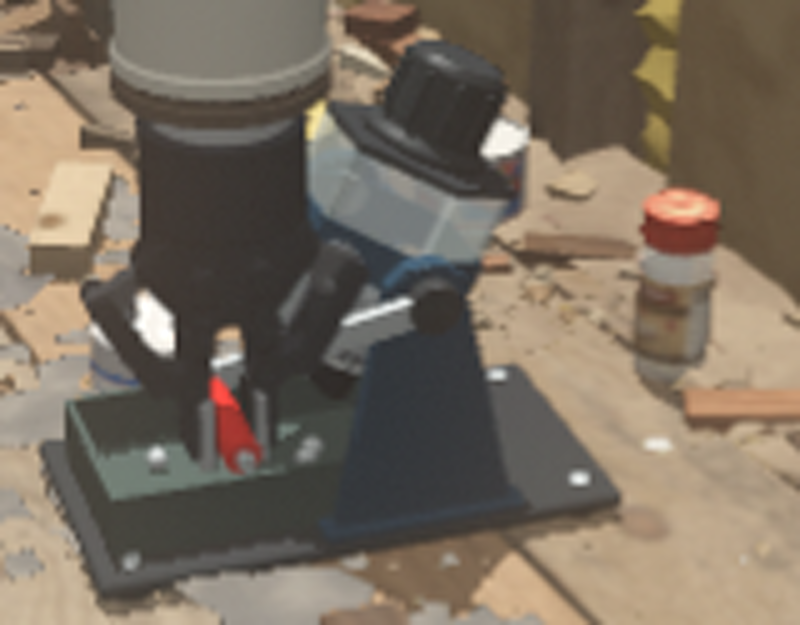

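>>> drive_tool(steps=[[[-0.002, -0.02, 0], [0, 0, 0], -1], [[-0.002, -0.04, 0], [0, 0, 0], -1], [[0, -0.06, 0], [0, 0, 0], -1], [[0.003, -0.079, 0], [0, 0, 0], -1], [[0.008, -0.099, 0], [0, 0, 0], -1], [[0.015, -0.117, 0], [0, 0, 0], -1], [[0.024, -0.135, 0], [0, 0, 0], -1], [[0.035, -0.152, 0], [0, 0, 0], -1]])

```text
clock: 8.88
tool_pos: [0.4653, -0.0768, 0.2052]
tool_rot: [-0.705, 0.706, -0.049, 0.055]
force: [3.5, -3.3, -5.7]
finger_gap: 0.0166
```

```bash
python3 - <<'E'
from st import *
from rig import optics
cv2.imwrite('pics/side7.png',optics.camera('side')[:,:,::-1]);crop('pics/side7.png','pics/side7c.png',180,130,133,180,4)
arc(1.3,np.arange(1.3,.45,-.1))
E
```

```text
t 8.88 pos [ 0.4653 -0.0768  0.2052] q [-0.33 -0.06  1.71  0.    1.48 -0.18] F [ 3.5 -3.3 -5.7] gap 0.0166
r 0.12246382091397881 tip 1.2720044631308005
1.3 [0.0, 0.0, 0.0]
1.2 [0.013, -0.016, -0.0]
1.1 [0.027, -0.03, -0.0]
1.0 [0.042, -0.043, -0.0]
0.9 [0.059, -0.054, -0.0]
0.8 [0.076, -0.063, -0.0]
0.7 [0.095, -0.071, -0.0]
0.6 [0.114, -0.077, -0.0]
0.5 [0.133, -0.08, -0.0]
```

View pics/side7c.png

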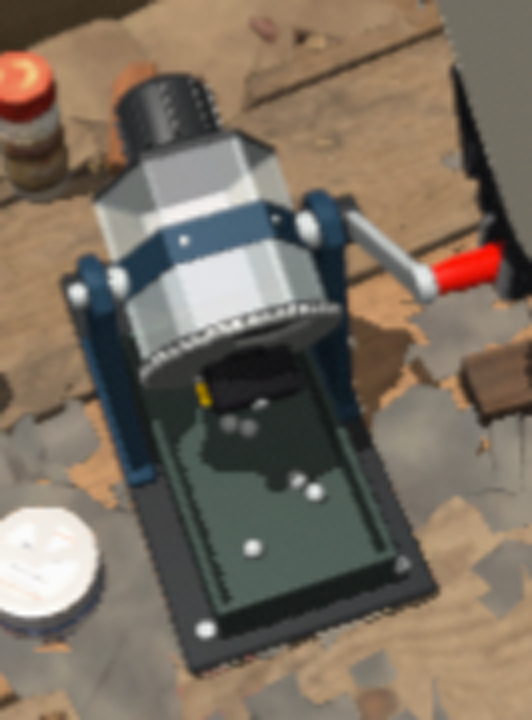

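>>> drive_tool(steps=[[[0.013, -0.015, 0], [0, 0, 0], -1], [[0.027, -0.029, 0], [0, 0, 0], -1], [[0.042, -0.041, 0], [0, 0, 0], -1], [[0.059, -0.052, 0], [0, 0, 0], -1], [[0.076, -0.061, 0], [0, 0, 0], -1], [[0.095, -0.069, 0], [0, 0, 0], -1], [[0.114, -0.075, 0], [0, 0, 0], -1], [[0.133, -0.078, 0], [0, 0, 0], -1]])

```text
clock: 9.6
tool_pos: [0.5443, -0.0881, 0.2535]
tool_rot: [-0.705, 0.706, -0.049, 0.055]
force: [-4.4, 1.1, 18.8]
finger_gap: 0.0169
```

```bash
python3 - <<'E'
from st import *
arc(tip,[.45,.35,.25,.15,.05,0,-.03])
E
```

```text
t 9.6 pos [ 0.5443 -0.0881  0.2535] q [-0.3   0.09  1.46  0.    1.58 -0.15] F [-4.4  1.1 18.8] gap 0.0169
r 0.12355184566183816 tip 0.49466154709708493
0.45 [0.009, -0.001, -0.0]
0.35 [0.029, -0.002, -0.0]
0.25 [0.049, -0.001, -0.0]
0.15 [0.069, 0.002, -0.0]
0.05 [0.088, 0.008, -0.0]
0 [0.097, 0.011, -0.0]
-0.03 [0.103, 0.013, -0.0]
```

>>> drive_tool(steps=[[[0.01, -0.004, 0], [0, 0, 0], -1], [[0.03, -0.005, 0], [0, 0, 0], -1], [[0.049, -0.004, 0], [0, 0, 0], -1], [[0.069, -0.001, 0], [0, 0, 0], -1], [[0.088, 0.005, 0], [0, 0, 0], -1], [[0.099, 0.009, 0], [0, 0, 0], -1], [[0.104, 0.011, 0], [0, 0, 0], -1], [[0.106, 0.011, 0], [0, 0, 0], -1]])

```text
clock: 10.27
tool_pos: [0.6042, -0.0968, 0.247]
tool_rot: [-0.705, 0.705, -0.051, 0.052]
force: [-44.2, 8.2, 27.6]
finger_gap: 0.0167
```

```bash
python3 -c "
from st import *"
```

```text
t 10.27 pos [ 0.6042 -0.0968  0.247 ] q [-0.28  0.22  1.32 -0.    1.6  -0.14] F [-44.2   8.2  27.6] gap 0.0167
r 0.1233687660991301 tip 6.278398243626355
```

>>> drive_tool(steps=[[[-0.004, -0.003, 0], [0, 0, 0], -1], [[-0.005, -0.003, 0], [0, 0, 0], -0.3], [[-0.005, -0.003, 0], [0, 0, 0], 0], [[-0.005, -0.003, 0], [0, 0, 0], 0], [[-0.005, -0.05, 0], [0, 0, 0], 0.1], [[-0.005, -0.1, 0], [0, 0, 0], 0.3], [[-0.005, -0.15, 0], [0, 0, 0], 0.3], [[-0.005, -0.17, 0], [0, 0, 0], 0.3]])

```text
clock: 10.93
tool_pos: [0.6032, -0.0969, 0.3515]
tool_rot: [-0.705, 0.706, -0.048, 0.056]
force: [0.2, -0.1, -0.2]
finger_gap: 0.0556
```

```bash
python3 - <<'E'
from st import *
from rig import optics
for c in('side','scene','wrist'): cv2.imwrite(f'pics/{c}8.png',optics.camera(c)[:,:,::-1])
crop('pics/side8.png','pics/side8c.png',170,110,160,195,3.8 and 3);crop('pics/scene8.png','pics/scene8c.png',190,145,160,125,5)
ps=optics.camera_params('side');im=cv2.imread('pics/side8.png')
M=np.zeros((480,480,2),np.float32)
for i in range(480):
    for j in range(480): M[i,j]=proj(ps,P+.055*n+d*(i-240)/3.4e3+e*(j-240)/3.4e3)
cv2.imwrite('pics/rect8.png',cv2.remap(im,M[:,:,0],M[:,:,1],cv2.INTER_CUBIC))
E
```

```text
t 10.93 pos [ 0.6032 -0.0969  0.3515] q [-0.29  0.21  1.13  0.    1.79 -0.14] F [ 0.2 -0.1 -0.2] gap 0.0556
r 0.22407339217171188 tip 0.16237307061679207
```

View pics/side8c.png

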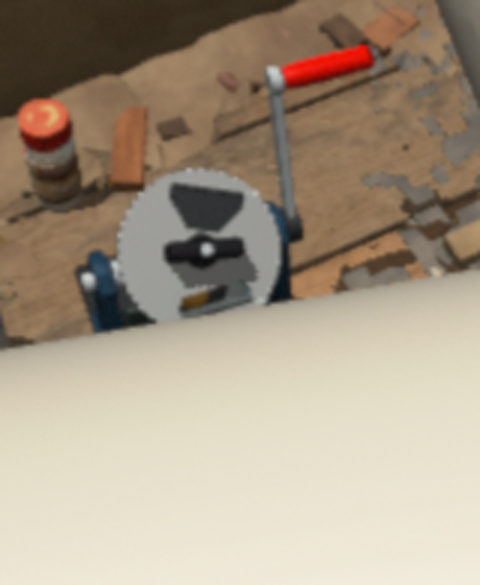

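View pics/scene8c.png

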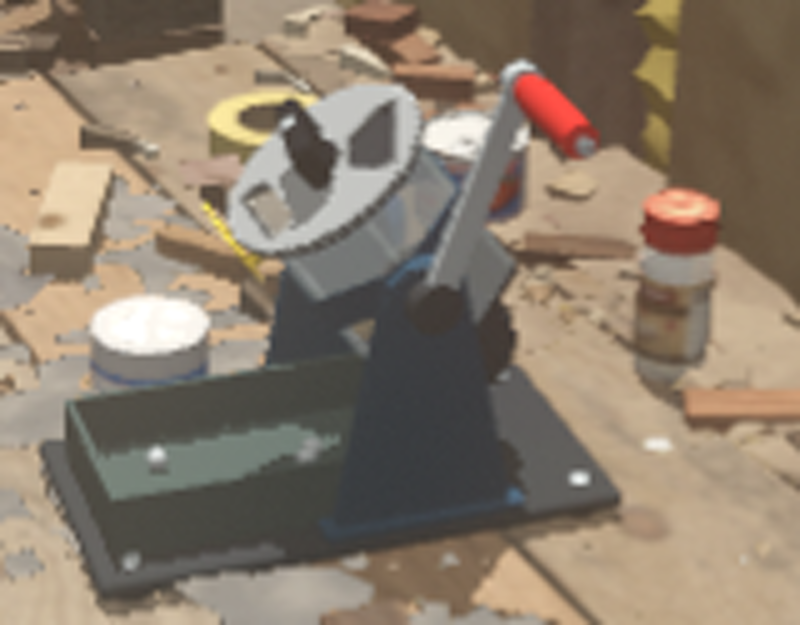

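View pics/rect8.png

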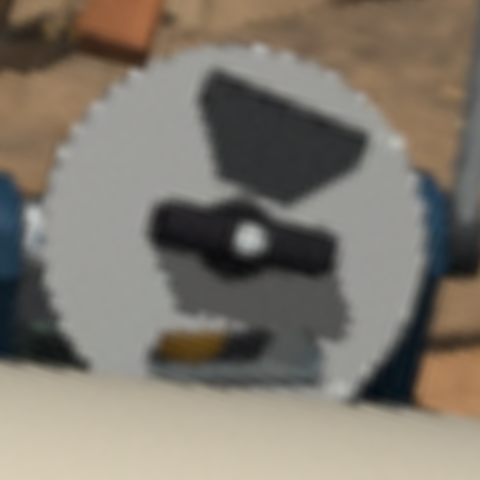

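View pics/side8.png

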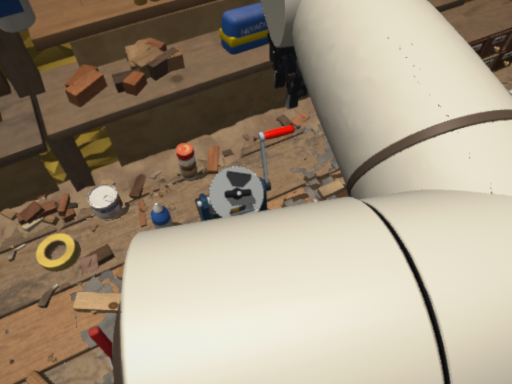

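>>> drive_tool(steps=[[[0, -0.06, 0], [0, 0, 0], 0.3], [[-0.1, -0.1, 0.0], [0, 0, 0], 0.3], [[-0.25, -0.12, 0.1], [0, 0, 0], 0.3], [[-0.25, -0.12, 0.1], [0, 0, 0], 0.3], [[-0.25, -0.12, 0.1], [0, 0, 0], 0.3], [[-0.25, -0.12, 0.1], [0, 0, 0], 0.3], [[-0.25, -0.12, 0.1], [0, 0, 0], 0.3], [[-0.25, -0.12, 0.1], [0, 0, 0], 0.3]])

```text
clock: 11.75
tool_pos: [0.4628, -0.0154, 0.4174]
tool_rot: [-0.705, 0.706, -0.05, 0.054]
force: [-0.4, -0.6, -0.3]
finger_gap: 0.0552
```

```bash
python3 - <<'E'
from st import *
from rig import optics
for c in('side','scene','wrist'): cv2.imwrite(f'pics/{c}9.png',optics.camera(c)[:,:,::-1])
for c,(x0,y0,x1,y1) in {'side':(250,115,310,145),'scene':(285,150,315,180)}.items():
  for k in '09':
    im=cv2.imread(f'pics/{c}{k}.png').astype(int)[y0:y1,x0:x1]
    ys,xs=np.nonzero((im[:,:,2]>150)&(im[:,:,1]<90)&(im[:,:,0]<90));print(c,k,len(xs),xs.mean()+x0,ys.mean()+y0)
E
```

```text
t 11.75 pos [ 0.4628 -0.0154  0.4174] q [-0.2  -0.08  1.31 -0.    1.91 -0.05] F [-0.4 -0.6 -0.3] gap 0.0552
r 0.30618763536248733 tip 0.7136770702033909
side 0 220 279.2318181818182 131.5909090909091
side 9 180 277.2055555555556 131.06666666666666
scene 0 99 299.7979797979798 165.75757575757575
scene 9 98 299.8775510204082 165.94897959183675
```

View pics/wrist9.png

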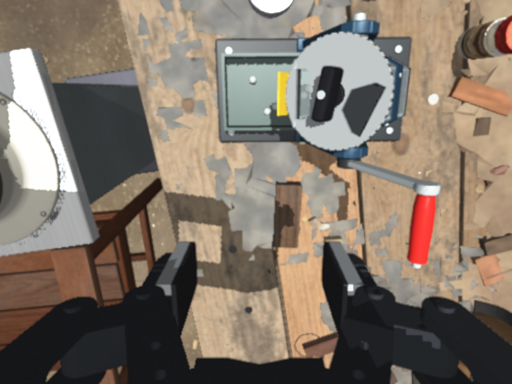

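```bash
python3 - <<'E'
from rig import workorder
print(workorder.job_done())
E
```

```text
the job is handed in; nothing more can be done
None
```

The job is done and handed in at about 12 s. All five balls are in the tray, the pommel is still inside, and the barrel is back at its leaning rest.

**What I did:** I gripped the cap's bar and turned it from about 0.47 to 1.36–1.37 rad. The slot then stood parallel to the pour lip in a straightened wrist view. I tipped the barrel by its red handle to about 2.07 rad, swung it back to the stop, released it and moved the arm clear.

**What the checks showed:**
- **Balls:** Side pictures at full tip, and again at about 1.3 rad on the way back, both showed five balls lying in the tray.
- **Pommel:** After the swing back, brass was visible through the slot.
- **Cap:** It still stood square after the swing back.
- **Barrel:** In the scene view the handle is within about 0.2 px of its starting position.
- **Forces:** The highest wrist force I read was about 53 N, while pressing the barrel against its rest stop.
- **Oil bottle, wax pot and wood block:** The arm was never near them. I saw no change in the pictures, but I did not measure their positions again.

**What disagreed or could not be confirmed:**
- In the last side view the handle centroid was 2 px off, with fewer red pixels. I put this down to the arm partly covering the handle, but did not check it.
- I could not recount all five balls in the last pictures, because the cap and arm hid part of the tray.

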